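# Bring the sampling-valve station into operation

## Task

Start up the sampling-valve station on the worktop with the tips of the closed fingers: first switch on its rocker by pressing the raised far half fully down, then push the square key fully in so that it stays down, and last press the large round button all the way in and let it spring back up. The controls stand in any order; do not press the small round button, and leave the jar, vial, beaker and spanner round the station where they are, without lifting anything.

Things in the scene. Friction and masses are not known exactly. Their poses are not given: they have to be found in the camera images.
- station: aluminium base plate of the station, 104 x 300 x 8 mm, fixed to the worktop (z = 0); origin at the centre of its underside; its x points across it to the far side, away from the robot, its y along the row of four control housings, z up. To its left stands a tall fixed instrument cabinet, 0.43 m high, whose nearest corner is at about x = 0.55, y = 0.02: arms that start on that side must swing round in front of it
- power_module: fixed white-topped grey housing on the base plate, 84 x 68 mm, 28 mm high; origin at the centre of its underside (8 mm above the worktop), axes parallel to the plate's. The four housings stand side by side 72 mm apart in any order. It carries the rocker at its centre
- latch_module: fixed white-topped grey housing on the base plate, 84 x 68 mm, 28 mm high; origin at the centre of its underside (8 mm above the worktop), axes parallel to the plate's. The four housings stand side by side 72 mm apart in any order. It carries the square key at its centre
- start_module: fixed white-topped grey housing on the base plate, 84 x 68 mm, 28 mm high; origin at the centre of its underside (8 mm above the worktop), axes parallel to the plate's. The four housings stand side by side 72 mm apart in any order. It carries the large round button at its centre
- reset_module: fixed white-topped grey housing on the base plate, 84 x 68 mm, 28 mm high; origin at the centre of its underside (8 mm above the worktop), axes parallel to the plate's. The four housings stand side by side 72 mm apart in any order. It carries the small round button at its centre
- rocker (a joint): black V-shaped rocker of 60 mm (along the plate's x) x 30 mm: two flat halves of 30 mm that meet at the pivot in the middle. About 0 = off: far (+x) half raised, its outer edge 50 mm above the worktop. 0.24 rad = on: the far half lies level, its top 43 mm above the worktop, and the near half is raised. No spring: friction keeps it where it is left; 2 to 5 N tips it
- rocker_far (a point): point on the top of the rocker's far half, on its middle line, 19 mm out from the pivot; moves with the rocker (about 48 mm above the worktop when off, 43 mm when on)
- latch_key (a joint): square black push key, 30 x 30 mm, moves straight down: 0 = out, 0.008 m = fully in. No return spring: friction (2.5 N) keeps it where it is left
- latch_key_top (a point): centre of the square key's flat top; 48 mm above the worktop when out, 40 mm when in (the housing's top is at 36 mm)
- start_button (a joint): large round black button, diameter 34 mm, moves straight down: 0 = out, 0.006 m = all the way in. A spring (1 N at first, 3.6 N all the way in) brings it back
- start_button_top (a point): centre of the large round button's flat top; 48 mm above the worktop when out, 42 mm when in
- small_button (a joint): small round black spring button, diameter 17 mm: 0 = out, 0.005 m = in. Not to be pressed
- small_button_top (a point): centre of the small round button's flat top, 46 mm above the worktop
- jar: loose white jar with a red screw cap, 45 mm across, 78 mm high, standing behind the station; origin at the centre of its foot
- tall_vial: loose glass vial with a cap, 22 mm across, 62 mm high, standing behind the station; origin at the centre of its foot
- beaker: loose clear beaker, 54 mm across, 70 mm high, standing behind the station; origin at the centre of its foot
- spanner: loose steel spanner, 20 x 150 x 6 mm, lying in front of the station roughly along it; origin at its centre underneath

How it is judged:
On the way, in this order (a step that is already met when the one before it is completed fails the run):
1. the rocker is tipped fully on (value of joint rocker above 0.205 rad), for 0.1 s.
2. then the square key is pushed fully in (value of joint latch_key above 0.0065 m), for 0.1 s.
3. then the large round button is pressed all the way in (value of joint start_button above 0.0045 m), for 0.05 s.
At the end, for the whole second after the job is handed in: rocker fully on (over 0.205 of 0.24 rad), square key in (over 6.5 of 8 mm), both round buttons back out (within 1 mm), and the jar, vial, beaker and spanner within 20 mm of where they stood (value of joint rocker above 0.205 rad and value of joint latch_key above 0.0065 m and value of joint each of start_button, small_button below 0.001 m and distance of each of jar, tall_vial, beaker, spanner from where it was at the start of the episode below 0.02 m); the robot touches nothing.
It fails at once if the square key is pushed in before the rocker is on (value of joint latch_key above 0.004 m and value of joint rocker below 0.18 rad).
It fails at once if the large round button is pressed before the rocker is on and the square key in (value of joint start_button above 0.003 m and (value of joint rocker below 0.18 rad or value of joint latch_key below 0.006 m)).
It fails at once if the small round button is pressed (value of joint small_button above 0.002 m).
It fails at once if the jar, vial, beaker or spanner is lifted, carried or knocked away (distance of any of jar, tall_vial, beaker, spanner from where it was at the start of the episode above 0.02 m or height (world z) of any of jar, tall_vial, beaker, spanner above 0.012 m).
It also fails if it takes over 48 s, if anything falls off the work surface, if the arm or the gripper's body presses on something with over 40 N, if the wrist force passes 120 N, or if a joint passes its speed limit or range.

## Robot

A 7-joint arm with a two-finger parallel gripper is mounted at the origin on a cart in front of the work surface, level with it; the furniture and walls round the work are solid. World frame = base frame: x ahead of the robot, y to its left, z up, the work surface at z = 0. Lengths are in m, angles in rad, forces in N, time in s.
With the tool pointing down it reaches from about 0.4 to 0.85 m from the base axis. Payload 6.9 kg.
Tool frame: the origin (TCP) lies midway between the tips of the shut fingers; the grasp point (between the pads) lies behind it (ctrl.pinch_z is the z of the grasp point in the tool frame, in m); z points along the fingers, y is the direction in which the jaws open and shut (so a half turn about z gives the same grasp; the last joint's range is limited). The gripper opens to 85 mm and grips with 20 to 120 N. Pads are 22 mm wide; open, the fingers measure 114 mm over their backs; the gripper's body (76 mm by 85 mm) begins 54 mm behind the grasp point. The pads swing forward as they close: fully open they stand 13 mm farther back than shut.
Start: joints at [1.427, 0.507, -0.238, 1.5, 0.126, 1.149, -0.155], TCP at [0.154, -0.606, 0.231] pointing down, gripper open.
Joint ranges: [-3.08, 3.08], [-0.24, 2.05], [-1.43, 1.35], [0, 2.5], [-1.52, 4.66], [0.17, 1.96], [-2.89, 2.89]. Speed limits (rad/s): [2.39, 2.39, 3.14, 3.14, 3.14, 3.14, 3.14].

## Interface

Orientations are given as a unit quaternion [w, x, y, z].
In Python, from station import ctrl, get_state, vision, ticket, models gives the robot as it stands. Calls block until the motion is done:
- ctrl.movep(position, orientation): joint-space move of the TCP to a pose.
- ctrl.movel(position, frame=None, max_speed=0.15): straight line of the TCP; frame=None keeps the orientation; max_speed is the mean speed in m/s.
- ctrl.set_joints(angles): joint-space move.
- ctrl.ungrasp() and ctrl.close_gripper(force=None): open the fingers fully, or close them until they stop; force is the grip in N (None keeps the last).
- ctrl.pause(seconds).
- ctrl.ik(position, orientation): joint angles nearest the present ones, or None.
- get_state(): the state.
- vision.grab_frame(name): name is "side" or "top" or "wrist"; returns (picture, depth): 420x560x3 uint8, blue, green, red; 420x560 float32, m along the optical axis (not along the pixel's ray), 0 where there is no reading.
- vision.camera_info(name): a dict with "mtx" (3x3 intrinsics, pixels), "R" (3x3) and "t" (3): a world point X has camera coordinates R X + t; the wrist camera has in their place "hand_eye" (4x4, takes a point from camera to tool coordinates, whose origin is the TCP and whose axes are the flange's). Camera axes: x right, y down, z forward; pixel columns grow to the right and rows downward; lengths in m; the calibration is good to about 2 mm. The wrist camera is an equidistant fisheye: a pixel r from the principal point sees the ray r / f radians off the axis. A picture is of the moment at which its call begins: read the wrist's pose just before it. camera_info takes no time and is no camera call.
A pose or a line that the arm cannot do raises ctrl.Unreachable and nothing moves.
- ticket.close_job(): hands the job in, once; it reports no verdict.
Trained networks look in the newest picture that a camera, given by its name, has taken for a name from the list of things; names that differ only in an ending like _2 or _b are one class to them, and where a whole thing is asked for, a point or a joint stands for the part that bears it (a point fixed in the world has none). Each returns a list of dicts, best first, with "p" (0 to 1); they miss things now and then, are a little off and sometimes report something else, mostly with a low value. They report only what shows in the picture. A call takes as long as a camera call.
- models.recognise(camera, target): "point" ([column, row] in pixels, amid what is visible of it).
- models.masks_of(camera, target): "mask" (420x560 bool, what is visible of it) and "point" ([column, row] in pixels, amid what is visible of it).
The state is a dict: "time": time; "qpos": joint angles; "qd": joint speeds; "tau": joint torques, N m; "tcp_pos": TCP position; "eef_rot": TCP orientation; "contact_force": force on the tool from outside, world axes, zero at the start; "wrist_torque": the same for the moment, N m; "width": finger opening in m.
Only numpy, scipy, OpenCV 4.12 (cv2) and the standard library are available. Lean on these libraries where they do the work, as an engineer would, in place of code of your own. Each camera call takes 0.05 s, during which the arm holds its last target. There are 200 camera calls.

## Working session

There is one attempt and no reset: what is moved stays moved. The work goes in short steps, each a Python script; the robot and the scene stay as the last script left them, time stands still between calls to the robot, and variables do not carry over. Pictures are saved under pics/ and viewed, about 8 in all and at most 12, crops included, and the job is handed in when it is done.

```bash
mkdir -p pics; cat > h.py <<'E'
import numpy as np, cv2
from station import ctrl,get_state,vision,ticket,models
def world(cam,uv,depth):
    ci=vision.camera_info(cam);K=np.array(ci['mtx']);R=np.array(ci['R']);t=np.array(ci['t'])
    u,v=uv;d=depth
    c=np.array([(u-K[0,2])/K[0,0]*d,(v-K[1,2])/K[1,1]*d,d])
    return R.T@(c-t)
def onplane(cam,uv,z):
    ci=vision.camera_info(cam);R=np.array(ci['R']);t=np.array(ci['t'])
    o=-R.T@t; p=world(cam,uv,1.0); r=p-o
    return o+r*(z-o[2])/r[2]
E
cat > a.py <<'E'
from h import *
s=get_state();print(s['time'],s['tcp_pos'],s['eef_rot'],s['width'])
Z={'rocker':.044,'latch_key_top':.048,'start_button_top':.048,'small_button_top':.046,'power_module':.036,'latch_module':.036,'start_module':.036,'reset_module':.036,'jar':.078,'tall_vial':.062,'beaker':.07,'spanner':.006}
for cam in ['top','side']:
    im,d=vision.grab_frame(cam);cv2.imwrite(f'pics/{cam}1.png',im)
    for n,z in Z.items():
        for r in models.recognise(cam,n)[:2]:
            u,v=r['point'];dd=d[int(round(v)),int(round(u))]
            print(cam,n,round(r['p'],2),np.round([u,v]),np.round(onplane(cam,(u,v),z),3),np.round(world(cam,(u,v),dd),3))
E
python3 a.py
```

```text
0.0 [ 0.15368362 -0.60528272  0.23044809] [-8.77372089e-04  9.92271836e-01  1.24079885e-01 -1.28286587e-04] 0.0853970824702193
top rocker 0.75 [224. 203.] [ 0.558 -0.184  0.044] [ 0.558 -0.183  0.042]
top rocker 0.6 [334. 237.] [ 0.486 -0.389  0.044] [ 0.485 -0.389  0.046]
top latch_key_top 0.78 [298. 223.] [ 0.514 -0.323  0.048] [ 0.514 -0.323  0.047]
top start_button_top 0.73 [333. 238.] [ 0.484 -0.387  0.048] [ 0.484 -0.387  0.047]
top small_button_top 0.49 [262. 215.] [ 0.532 -0.256  0.046] [ 0.533 -0.256  0.043]
top power_module 0.71 [228. 205.] [ 0.554 -0.19   0.036] [ 0.553 -0.19   0.04 ]
top power_module 0.23 [337. 240.] [ 0.482 -0.396  0.036] [ 0.481 -0.394  0.046]
top latch_module 0.9 [299. 230.] [ 0.503 -0.325  0.036] [ 0.5   -0.325  0.049]
top latch_module 0.54 [333. 240.] [ 0.483 -0.388  0.036] [ 0.481 -0.387  0.046]
top start_module 0.75 [331. 242.] [ 0.477 -0.385  0.036] [ 0.476 -0.384  0.045]
top reset_module 0.81 [259. 220.] [ 0.525 -0.249  0.036] [ 0.525 -0.249  0.037]
top jar 0.79 [251. 158.] [ 0.635 -0.238  0.078] [ 0.636 -0.238  0.075]
top jar 0.68 [226. 200.] [ 
[... 978 characters left out ...]
47]
side latch_module 0.58 [253. 242.] [ 0.513 -0.332  0.036] [ 0.513 -0.338  0.041]
side start_module 0.64 [236. 270.] [ 0.491 -0.409  0.036] [ 0.491 -0.412  0.038]
side reset_module 0.93 [267. 223.] [ 0.534 -0.273  0.036] [ 0.534 -0.275  0.037]
side reset_module 0.69 [284. 201.] [ 0.565 -0.198  0.036] [ 0.566 -0.213  0.045]
side jar 0.94 [328. 212.] [ 0.645 -0.3    0.078] [ 0.649 -0.258  0.05 ]
side jar 0.21 [270. 216.] [ 0.542 -0.312  0.078] [ 0.539 -0.256  0.04 ]
side tall_vial 0.55 [314. 237.] [ 0.618 -0.353  0.062] [ 0.62  -0.322  0.039]
side beaker 0.98 [286. 288.] [ 0.573 -0.488  0.07 ] [ 0.572 -0.475  0.058]
side spanner 0.82 [214. 242.] [ 0.433 -0.295  0.006] [ 0.432 -0.287  0.   ]
```

```bash
python3 - <<'E'
import cv2,numpy as np
a=cv2.imread('pics/top1.png')[130:300,180:400];b=cv2.imread('pics/side1.png')[160:330,180:370]
a=cv2.resize(a,None,fx=3.4,fy=3.4,interpolation=cv2.INTER_CUBIC);cv2.imwrite('pics/topc.png',a)
cv2.imwrite('pics/sidec.png',cv2.resize(b,None,fx=3.4,fy=3.4,interpolation=cv2.INTER_CUBIC))
E
```

```text
(no output)
```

View pics/topc.png

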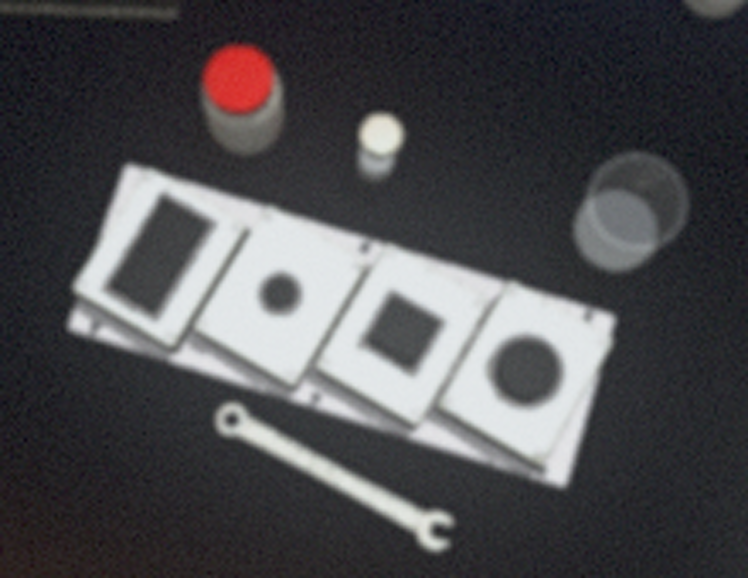

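View pics/sidec.png

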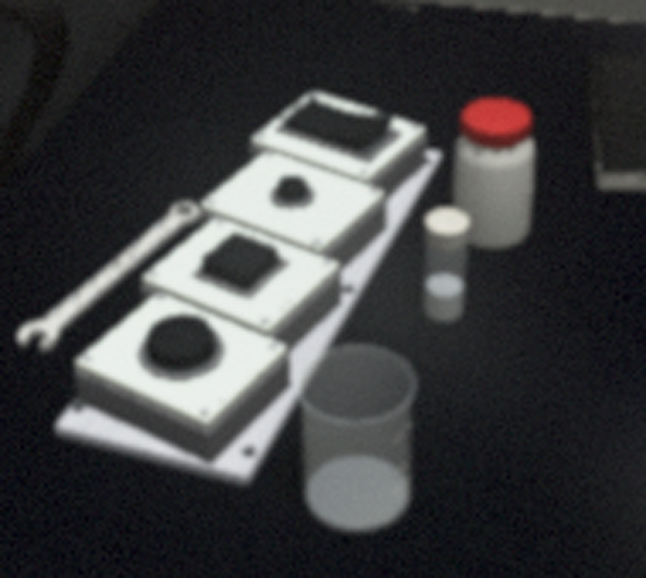

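```bash
python3 - <<'E'
from h import *
f=lambda x,y,z:onplane('top',(180+(x+.5)/3.4-.5,130+(y+.5)/3.4-.5),z)
P={n:f(*p) for n,p in dict(rock=(160,257,.045),small=(280,293,.046),key=(402,331,.048),start=(526,371,.048)).items()}
for n,p in P.items(): print(n,p.round(4))
C=np.array([f(*p) for p in [(165,195,.05),(213,222,.05),(155,317,.043),(107,285,.043)]]);print(C.round(3))
v=(C[0]+C[1]-C[2]-C[3])[:2]/2;print('rocker axis',np.degrees(np.arctan2(v[1],v[0])),np.linalg.norm(v),C.mean(0))
B=np.array([f(*p) for p in [(128,165,.008),(615,318,.008),(565,487,.008),(70,330,.008)]]);print(B.round(3))
for i,j in[(3,0),(2,1),(1,0),(2,3)]:
  e=(B[j]-B[i])[:2];print(np.degrees(np.arctan2(e[1],e[0])),np.linalg.norm(e))
print('plate c',B.mean(0))
E
```

```text
rock [ 0.5524 -0.1889  0.045 ]
small [ 0.5299 -0.2557  0.046 ]
key [ 0.5063 -0.3226  0.048 ]
start [ 0.4822 -0.3897  0.048 ]
[[ 0.587 -0.192  0.05 ]
 [ 0.57  -0.219  0.05 ]
 [ 0.519 -0.186  0.043]
 [ 0.538 -0.159  0.043]]
rocker axis -33.57624493358991 0.06055931777256648 [ 0.55342026 -0.18909561  0.0465    ]
[[ 0.617 -0.166  0.008]
 [ 0.517 -0.448  0.008]
 [ 0.421 -0.413  0.008]
 [ 0.519 -0.133  0.008]]
-19.048257957164775 0.10356581461807482
-19.538633177088858 0.10211015257413442
70.53858663746726 0.2981642216392245
70.81863818444 0.29728335634990594
plate c [ 0.51854651 -0.29004605  0.008     ]
```

```bash
cat >> h.py <<'E'
A=np.radians(-33.); X=np.array([np.cos(A),np.sin(A)])
Q=[[0,np.cos(a/2),np.sin(a/2),0] for a in (A,A+np.pi)]
ROCK=np.array([.553,-.189])+.021*X; KEY=np.array([.5063,-.3226]); START=np.array([.4822,-.3897])
def press(xy,z0,z1,fmax=20,step=.001,v=.03):
    f0=get_state()['contact_force'][2]
    ctrl.movel([*xy,z0],max_speed=.1)
    z=z0
    while z>z1-1e-6:
        ctrl.movel([*xy,z],max_speed=v); s=get_state(); f=s['contact_force'][2]-f0
        print(f"cmd {z:.4f} tcp {s['tcp_pos'][2]:.4f} f {f:.1f} t {s['time']:.2f}")
        if f>fmax: break
        z-=step
E
python3 - <<'E'
from h import *
ctrl.close_gripper(20)
q0=np.array(get_state()['qpos'])
best=[]
for q in Q:
    j=ctrl.ik([*ROCK,.15],q)
    print(None if j is None else np.round(j-q0,2))
    if j is not None: best.append((np.abs(j-q0).max(),q))
q=min(best,key=lambda b:b[0])[1]; print(q)
ctrl.movep([*ROCK,.15],q)
s=get_state();print(s['time'],s['tcp_pos'],s['eef_rot'],s['contact_force'],s['width'])
ctrl.movel([*ROCK,.07]);s=get_state();print(s['time'],s['tcp_pos'])
im,d=vision.grab_frame('side');cv2.imwrite('pics/s2.png',cv2.resize(im[100:330,160:400],None,fx=2.5,fy=2.5))
E
```

```text
[-1.04  0.04  0.09  0.17 -0.03 -0.22 -1.79]
[-0.62  0.16 -0.64  0.16  0.45 -0.06  0.91]
[0, np.float64(0.28401534470392276), np.float64(0.958819734868193), 0]
4.175 [ 0.57020067 -0.20200002  0.14991208] [-7.68742220e-05  2.85393741e-01  9.58410248e-01 -4.49584268e-04] [-0.60522438  0.43850381  0.7632156 ] 0.00022105388420576327
4.8583 [ 0.5710919  -0.20042543  0.07059469]
```

View pics/s2.png

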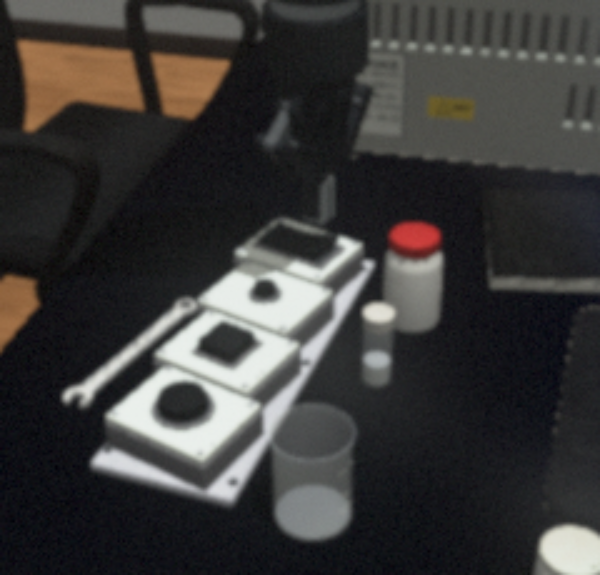

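The closed fingertips are at about (320,222) in the crop, above the far half of the rocker. Nothing has been disturbed, so I'll press.

```bash
python3 - <<'E'
from h import *
press(ROCK,.053,.0415,fmax=15)
ctrl.pause(.2);print(get_state()['tcp_pos'])
ctrl.movel([*ROCK,.085])
im,d=vision.grab_frame('side');cv2.imwrite('pics/s3.png',cv2.resize(im[150:250,200:340],None,fx=5,fy=5))
E
```

```text
cmd 0.0530 tcp 0.0534 f 0.5 t 5.47
cmd 0.0520 tcp 0.0520 f -0.1 t 5.72
cmd 0.0510 tcp 0.0509 f 0.5 t 5.97
cmd 0.0500 tcp 0.0499 f 0.1 t 6.22
cmd 0.0490 tcp 0.0490 f 1.2 t 6.47
cmd 0.0480 tcp 0.0480 f 1.0 t 6.72
cmd 0.0470 tcp 0.0470 f 1.5 t 6.97
cmd 0.0460 tcp 0.0459 f 1.8 t 7.22
cmd 0.0450 tcp 0.0449 f 1.3 t 7.47
cmd 0.0440 tcp 0.0439 f 0.6 t 7.72
cmd 0.0430 tcp 0.0431 f 3.9 t 7.97
cmd 0.0420 tcp 0.0430 f 11.6 t 8.22
[ 0.57062734 -0.20041643  0.04298687]
```

View pics/s3.png

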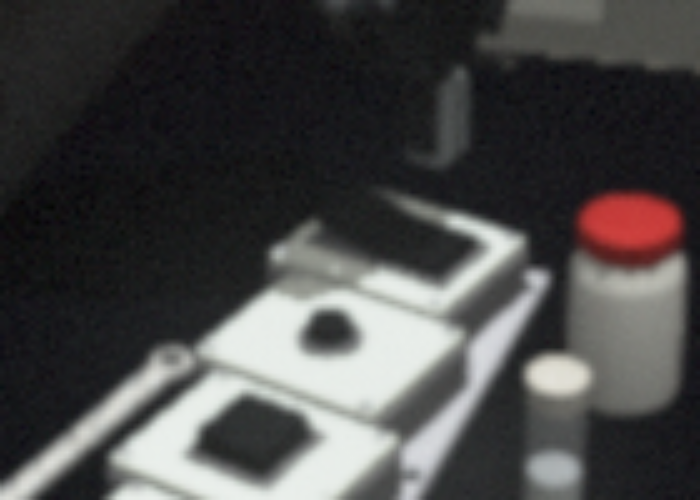

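The rocker now lies level at its far half (around 440,245), and the near half is raised (around 330,215). It stopped hard at z = 0.043, so it is on. Next come the key and the start button. I'll stop before the button if the key's force profile is not as expected.

```bash
python3 - <<'E'
from h import *
ctrl.movel([*KEY,.085],max_speed=.1)
press(KEY,.051,.0375,fmax=15)
ctrl.pause(.2);s=get_state();print(s['tcp_pos'],s['contact_force'])
zk=s['tcp_pos'][2]
ctrl.movel([*KEY,.085])
for c in('side','top'):
    im,d=vision.grab_frame(c)
    cv2.imwrite(f'pics/{c}4.png',cv2.resize(im[180:290,190:340] if c=='side' else im[130:300,180:400],None,fx=4,fy=4) if c=='side' else im)
E
```

```text
cmd 0.0510 tcp 0.0516 f -0.4 t 11.18
cmd 0.0500 tcp 0.0501 f -0.1 t 11.43
cmd 0.0490 tcp 0.0489 f 0.4 t 11.68
cmd 0.0480 tcp 0.0479 f -1.1 t 11.93
cmd 0.0470 tcp 0.0470 f 0.1 t 12.18
cmd 0.0460 tcp 0.0460 f 0.6 t 12.43
cmd 0.0450 tcp 0.0449 f -0.3 t 12.68
cmd 0.0440 tcp 0.0439 f -0.1 t 12.93
cmd 0.0430 tcp 0.0429 f 0.4 t 13.18
cmd 0.0420 tcp 0.0419 f 0.3 t 13.43
cmd 0.0410 tcp 0.0409 f -0.7 t 13.68
cmd 0.0400 tcp 0.0402 f 2.6 t 13.93
cmd 0.0390 tcp 0.0401 f 12.1 t 14.18
cmd 0.0380 tcp 0.0400 f 19.5 t 14.43
[ 0.50639354 -0.32257046  0.03997013] [-6.40682545  1.75026719 20.65324773]
```

View pics/side4.png

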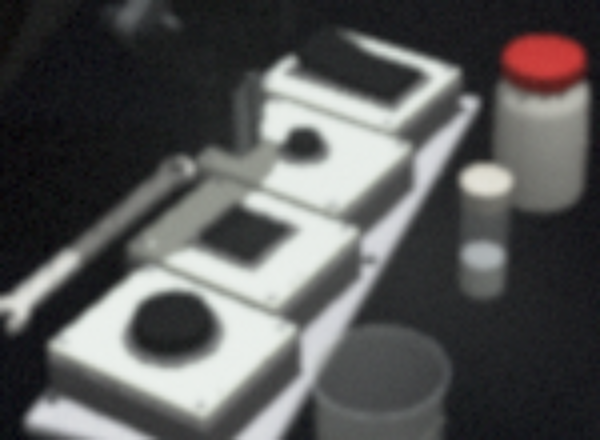

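The key now sits flat at (245,235), and the stop at 0.040 matches fully in. The rocker is still on. Now the large round button.

```bash
python3 - <<'E'
from h import *
ctrl.movel([*START,.085],max_speed=.1)
press(START,.051,.0395,fmax=13)
ctrl.pause(.2);s=get_state();print(s['tcp_pos'],s['contact_force'])
ctrl.movel([*START,.12])
ctrl.movel([.40,-.45,.22],max_speed=.2)
ctrl.pause(.5)
im,d=vision.grab_frame('side');cv2.imwrite('pics/s5.png',cv2.resize(im[160:330,180:370],None,fx=3.4,fy=3.4,interpolation=cv2.INTER_CUBIC))
for n,xy in dict(rock=(.553,-.189)+.021*X,near=(.553,-.189)-.021*X,key=KEY,start=START,small=(.53,-.2557)).items():
    ci=vision.camera_info('side');c=np.array(ci['R'])@[*xy,.044]+ci['t'];uv=np.array(ci['mtx'])@c;u,v=(uv[:2]/uv[2]).round().astype(int)
    p=[world('side',(u+i,v+j),d[v+j,u+i]) for i in(-1,0,1) for j in(-1,0,1)];print(n,np.median(p,0).round(4))
for n,z in dict(jar=.078,tall_vial=.062,beaker=.07,spanner=.006).items():
    r=models.recognise('side',n)[0];print(n,np.round(r['point']),round(r['p'],2))
print(get_state()['time'],get_state()['contact_force'])
E
```

```text
cmd 0.0510 tcp 0.0515 f -0.7 t 16.81
cmd 0.0500 tcp 0.0501 f -1.2 t 17.06
cmd 0.0490 tcp 0.0489 f -1.3 t 17.31
cmd 0.0480 tcp 0.0480 f -0.5 t 17.56
cmd 0.0470 tcp 0.0471 f 0.9 t 17.81
cmd 0.0460 tcp 0.0460 f 1.5 t 18.06
cmd 0.0450 tcp 0.0450 f 1.1 t 18.31
cmd 0.0440 tcp 0.0440 f 1.8 t 18.56
cmd 0.0430 tcp 0.0431 f 1.8 t 18.81
cmd 0.0420 tcp 0.0422 f 3.3 t 19.06
cmd 0.0410 tcp 0.0420 f 10.8 t 19.31
cmd 0.0400 tcp 0.0418 f 17.5 t 19.56
[ 0.48237056 -0.38973659  0.04176218] [-4.22796087  1.56635854 18.5246723 ]
rock [ 0.571  -0.1969  0.0431]
near [ 0.5367 -0.1873  0.0483]
key [ 0.5059 -0.3176  0.0402]
start [ 0.4827 -0.3949  0.048 ]
small [ 0.5304 -0.2576  0.0467]
jar [326. 209.] 0.95
tall_vial [315. 236.] 0.96
beaker [284. 287.] 0.66
spanner [211. 244.] 0.72
22.0583 [ 0.24638015  0.67564597 -0.73688047]
```

View pics/s5.png

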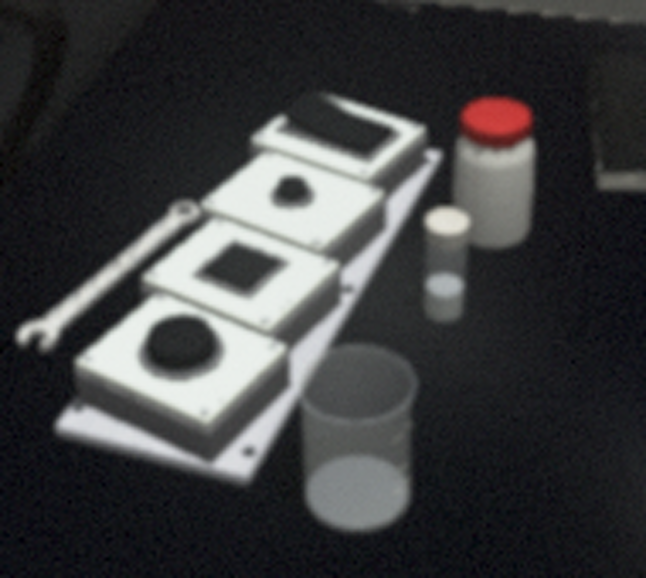

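The rocker is on, the key is flat at (240,268), and the round button is back out at (180,345). The jar, vial, beaker and spanner are where they were in the first picture, and the arm is clear.

```bash
python3 -c "
from h import *
ticket.close_job();print(get_state()['time'])"
```

```text
the job is handed in; nothing more can be done
the job is handed in; nothing more can be done
```

The station is started up and the job is handed in at about 22 s of the 48 s allowed. With the closed fingertips I tipped the rocker's far half down, pushed the square key in, then pressed and released the large round button.

**Last checks:**

| Control | Stop while pressing (tool height above worktop) | Final height, side camera | State |
|---|---|---|---|
| Rocker, far half | 43.0 mm | 43.1 mm | on |
| Square key | 40.0 mm | 40.2 mm | in |
| Large round button | 41.8 mm | 48.0 mm | pressed, then back out |
| Small round button | not pressed | 46.7 mm | out |

The jar, vial, beaker and spanner looked unmoved in the side picture. The vertical press force reached about 20 N (on the key), and the arm was clear of everything at the end.

**Disagreements with the description:**
- **Housing angle:** the housings are not parallel to the plate. They are turned about 14° from it (about -33° against -19°), so I used the measured angle.
- **Key friction:** the force sensor showed almost no resistance while the key moved, although 2.5 N was stated. The end stop, picture and depth reading all show it fully in.

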